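# Close, pin and hold shut a hinged slip-casting mould

## Robot

A 6-joint arm with a two-finger parallel gripper is mounted at the origin on the work surface. World frame = base frame: x ahead of the robot, y to its left, z up, the work surface at z = 0. Lengths are in m, angles in rad, forces in N, time in s.
With the tool pointing down it reaches from about 0.35 to 1 m from the base axis. Payload 7.1 kg.
Tool frame: the origin (TCP) lies between the finger pads; the fingertips stand 22 mm ahead of it and the grasp point (between the pads) lies 3 mm ahead of it; x points along the fingers, y is the direction in which the jaws open and shut, and the axes are right-handed (so a half turn about x gives the same grasp; the last joint's range is limited). The gripper opens to 85 mm and grips with 20 to 120 N. Pads are 22 mm wide; open, the fingers measure 114 mm over their backs; the gripper's body (76 mm by 85 mm) begins 54 mm behind the grasp point. The pads swing forward as they close: fully open they stand 13 mm farther back than shut.
Start: joints at [1.103, 0.423, 1.63, -0, 1.089, -0.019], TCP at [0.271, 0.563, 0.253] pointing down, gripper open.
Joint ranges: [-3, 3], [-0.9, 2.11], [0.09, 2.58], [-1.31, 4.45], [0.11, 2.69], [-2.54, 2.54]. Speed limits (rad/s): [2.39, 2.39, 3.01, 3.14, 3.14, 3.14].

## Interface

Orientations are given as a rotation vector (axis times angle).
In Python, from rig import manip gives the robot as it stands. The module is installed in compiled form; this text tells all that it offers. Calls block until the motion is done:
- manip.move_to(position, orientation): joint-space move of the TCP to a pose.
- manip.servo_line(position, orientation=None, rate=0.15): straight line of the TCP; orientation=None keeps the orientation; rate is the mean speed in m/s.
- manip.set_joints(angles): joint-space move.
- manip.command_gripper(opening, f_grip=None): finger opening in m; f_grip is the grip in N (None keeps the last); returns when the fingers have stopped.
- manip.hold(seconds).
- manip.solve_ik(position, orientation): joint angles nearest the present ones, or None.
- manip.camera(name): name is "scene" or "top" or "wrist"; returns a dict with "image" (480x640x3 uint8, red, green, blue), "fx", "fy", "cx", "cy" (pixels), "k1" (the pictures are not rectified: a ray, as slopes to the right and down, at radius r is drawn at 1 + k1 r^2 times it, then the intrinsics apply), "cam_to_world" (4x4, takes a point from camera to world coordinates); the wrist camera has in their place "mount" (4x4, takes a point from camera to tool coordinates, whose origin is the TCP and whose axes are the tool frame's). Camera axes: x right, y down, z forward; pixel columns grow to the right and rows downward; lengths in m; the calibration is good to about 2 mm. A picture is of the moment at which its call begins: read the wrist's pose just before it. There is no depth.
A pose or a line that the arm cannot do raises manip.IKError and nothing moves.
- manip.sign_off(): hands the job in, once; it reports no verdict.
Readings, each from a call of its own:
- manip.get_time(): time.
- manip.get_joint_positions(): joint angles.
- manip.get_joint_vel(): joint speeds.
- manip.get_tau(): joint torques, N m.
- manip.get_position(): TCP position.
- manip.get_ee_rot(): TCP orientation.
- manip.get_contact_force(): force on the tool from outside, world axes, zero at the start.
- manip.get_torque(): the same for the moment, N m.
- manip.get_width(): finger opening in m.
Only numpy, scipy, OpenCV 4.12 (cv2) and the standard library are available. Lean on these libraries where they do the work, as an engineer would, in place of code of your own. Each camera call takes 0.05 s, during which the arm holds its last target.

## Task

Get the two-part plaster mould ready for pouring: lower its open top half gently onto the lower half (do not let it fall shut), then fetch the red-knobbed pin from the rack and push it down through the aligned holes of both lugs until its collar sits on the upper lug. The rubber seal keeps the halves a few millimetres apart, so press down on the pin's knob or on the top half until the mould is fully shut, and keep pressing: the program finishes while the robot is still holding the mould shut. Leave the other two pins, the bowls, the jar, the sanding pad and the scraper where they are.

Things in the scene. Friction and masses are not known exactly. Their poses are not given: they have to be found in the camera images.
- lid (a joint): Hinge of the mould's top half (0.8 kg), radians: 0 = shut, faces touching; 1.57 = upright; stop at 1.95. It starts at 1.45 to 1.9 and stays there by friction (0.2 N m); below about 1.25 it falls shut if let go. Let down, it rests on the rubber seal at about 0.03 to 0.04 (some 6 mm at the free edge); about 10 N down at the lugs (20 N at its middle) shuts it; let go, it rises again.
- hinge (a point): Fixed point, middle of the hinge axis, 58 mm above the table, level with the parting face. z up, y along the hinge, -x across the mould to its free edge (lugs, handle). Trays: 6 to 166 mm along -x, 100 mm to each side in y. A point of the top half at (x, y, z) here when shut is at (x cos q + z sin q, y, z cos q - x sin q) when open by q. Top half 36 mm thick, funnel to 58 mm.
- bar (a point): Middle of the handle of the top half: round black steel bar, 12 mm diameter, 90 mm between its two posts, parallel to the hinge axis, 35 mm out from the free edge. Shut, it lies at (-0.201, -0.045, 0.018) in the frame of point hinge; it moves with the top half and can turn between finger pads.
- upper_hole (a point): Mouth of the hole in the upper lug (on the top half), at the lug's upper face. Shut, it lies at (-0.194, 0.068, 0.012) in the frame of point hinge. The lug is 12 mm thick, its hole 14.5 mm in diameter with a 2 mm chamfer, 28 mm out from the tray's edge. z is the axis of the hole (up when shut).
- lower_hole (a point): Mouth of the through hole in the lower lug (fixed), 58 mm above the table, at the lug's upper face; 12 mm thick, hole 14.5 mm in diameter with a 2 mm chamfer. It lies at (-0.194, 0.068, 0) in the frame of point hinge, right under the upper hole when shut.
- pin_grip (a point): Centre of the red knob (24 mm diameter, 36 mm high) of this mould's pin. It stands upright in the rack, about 0.11 kg: steel shank 12 mm in diameter, 40 mm long, foot tapered; collar 26 mm wide, 6 mm thick; 20 mm neck; knob; 102 mm in all. Knob centre: 84 mm above the shank's foot, 44 mm above the collar's underside. z runs up the pin.
- pin_tip (a point): Foot of the shank of the red-knobbed pin, 84 mm under the knob's centre. With pin home and mould shut it is 28 mm under the mouth of the lower hole.
- pin_blue_grip (a point): Knob centre of the like pin with a blue knob (another mould's), in the same rack. Leave it.
- pin_yellow_grip (a point): Knob centre of the like pin with a yellow knob (another mould's), in the same rack. Leave it.
- rack: Fixed wooden pin rack, 190 x 55 mm, 45 mm high, origin at the centre of its underside. Its three through holes lie 65 mm apart along its x (15 mm diameter); the pins stand in them with their collars on its top, the knob centres 89 mm above the table.
- bowl_a: Upturned pierced white bowl, 116 mm across, 64 mm high, origin at the centre of its rim on the table. Leave it.
- bowl_b: Another such upturned bowl, origin at the centre of its rim on the table. Leave it.
- glaze_jar: White glaze jar, 70 mm across, 85 mm high, origin at its base. Leave it.
- sand_pad: Sanding pad, 70 x 100 x 16 mm, origin at its underside. Leave it.
- scraper: Wooden-handled spatula lying on the table, origin at its underside. Leave it.
- mould: The hinged mould: two plaster halves in aluminium trays, closed 160 x 200 mm in plan, on a plywood board 210 x 240 mm fixed to the table; origin under its middle. Hinge at its +x side (86 mm from the origin), free edge at -x.
Mind the look-alikes: they are no part of the job. What is shaped like the part that bears pin_grip but turquoise or white is not meant.

How it is judged:
By the outcome, as a careful person would: the job done as asked, in the order asked, and still so for the second after the job is handed in, while the arm keeps its last pose, push and grip.
It also fails if it takes over 64 s, if anything falls off the work surface, if the arm or the gripper's body presses on something with over 40 N, if the wrist force passes 120 N, or if a joint passes its speed limit or range.

## Working session

There is one attempt and no reset: what is moved stays moved. The work goes in short steps, each a Python script; the robot and the scene stay as the last script left them, time stands still between calls to the robot, and variables do not carry over. Pictures are saved under pics/ and viewed, and the job is handed in when it is done.

```bash
mkdir -p pics; cat > h.py <<'E'
import numpy as np, cv2
from scipy.spatial.transform import Rotation as R
from rig import manip
def snap(n,f):
    p=np.array(manip.get_position()); r=np.array(manip.get_ee_rot())
    c=manip.camera(n); cv2.imwrite('pics/'+f+'.png',c['image'][:,:,::-1])
    if n=='wrist':
        T=np.eye(4);T[:3,:3]=R.from_rotvec(r).as_matrix();T[:3,3]=p
        c['cam_to_world']=T@np.array(c['mount'])
    d={k:c[k] for k in('fx','fy','cx','cy','k1','cam_to_world')}
    np.save('pics/'+f+'.npy',d,allow_pickle=True); return c
def cal(f): return np.load('pics/'+f+'.npy',allow_pickle=True).item()
def ray(c,u,v):
    K=np.array([[c['fx'],0,c['cx']],[0,c['fy'],c['cy']],[0,0,1.]])
    q=cv2.undistortPoints(np.array([[[u,v]]],float),K,np.array([c['k1'],0,0,0.]))[0,0]
    T=np.array(c['cam_to_world']); d=T[:3,:3]@np.array([q[0],q[1],1]); return T[:3,3],d/np.linalg.norm(d)
def atz(c,u,v,z):
    o,d=ray(c,u,v); return o+d*(z-o[2])/d[2]
def proj(c,P):
    T=np.linalg.inv(np.array(c['cam_to_world'])); K=np.array([[c['fx'],0,c['cx']],[0,c['fy'],c['cy']],[0,0,1.]])
    rv=cv2.Rodrigues(T[:3,:3])[0]
    return cv2.projectPoints(np.array(P,float).reshape(-1,1,3),rv,T[:3,3],K,np.array([c['k1'],0,0,0.]))[0].reshape(-1,2)
def crop(f,x0,y0,x1,y1,out,s=4):
    im=cv2.imread('pics/'+f+'.png')[y0:y1,x0:x1]
    cv2.imwrite('pics/'+out+'.png',cv2.resize(im,None,fx=s,fy=s,interpolation=cv2.INTER_CUBIC))
def meet(rays):
    A=np.zeros((3,3));b=np.zeros(3)
    for o,d in rays:
        M=np.eye(3)-np.outer(d,d);A+=M;b+=M@o
    x=np.linalg.solve(A,b); return x,[np.linalg.norm((np.eye(3)-np.outer(d,d))@(x-o)) for o,d in rays]
E
python3 - <<'E'
from h import *
for n in('scene','top','wrist'):
    c=snap(n,n+'0'); print(n,c['fx'],c['k1'],np.round(c['cam_to_world'],3).tolist())
print(manip.get_time(),manip.get_ee_rot(),manip.get_width())
E
```

```text
scene 579.9005185320882 -0.020934469666911884 [[-0.55, 0.72, -0.423, 1.177], [0.835, 0.466, -0.293, 0.356], [-0.014, -0.515, -0.857, 1.263], [0.0, 0.0, 0.0, 1.0]]
top 527.1773646895214 0.042534910134527135 [[0.029, -0.997, 0.078, 0.483], [-1.0, -0.03, -0.008, -0.038], [0.01, -0.078, -0.997, 1.344], [0.0, 0.0, 0.0, 1.0]]
wrist 360.6457156874122 -0.06534704898844887 [[0.434, 0.86, 0.268, 0.202], [0.901, -0.414, -0.13, 0.595], [-0.001, 0.298, -0.955, 0.374], [0.0, 0.0, 0.0, 1.0]]
0.15 [ 0.35100731  1.54228239 -0.35288541] 0.08548144398478887
```

View pics/scene0.png

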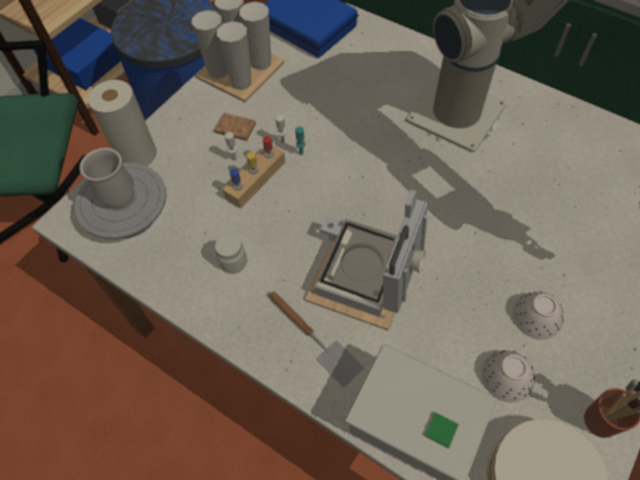

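View pics/top0.png

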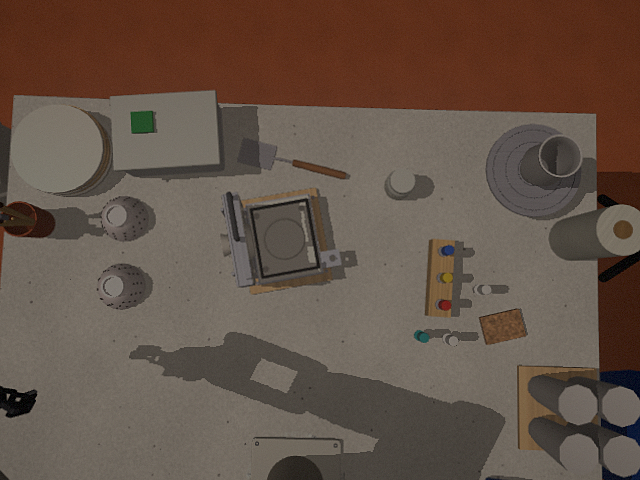

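View pics/wrist0.png

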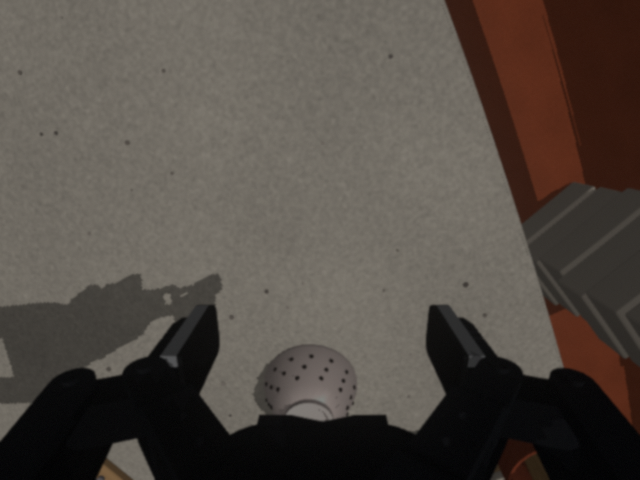

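```bash
python3 - <<'E'
from h import *
crop('top0',200,170,370,310,'top0m',4.6)
crop('top0',400,220,540,360,'top0r',4.2)
crop('scene0',290,180,450,330,'sc0m',4)
crop('scene0',200,90,330,210,'sc0r',5)
E
```

```text
(no output)
```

View pics/top0m.png

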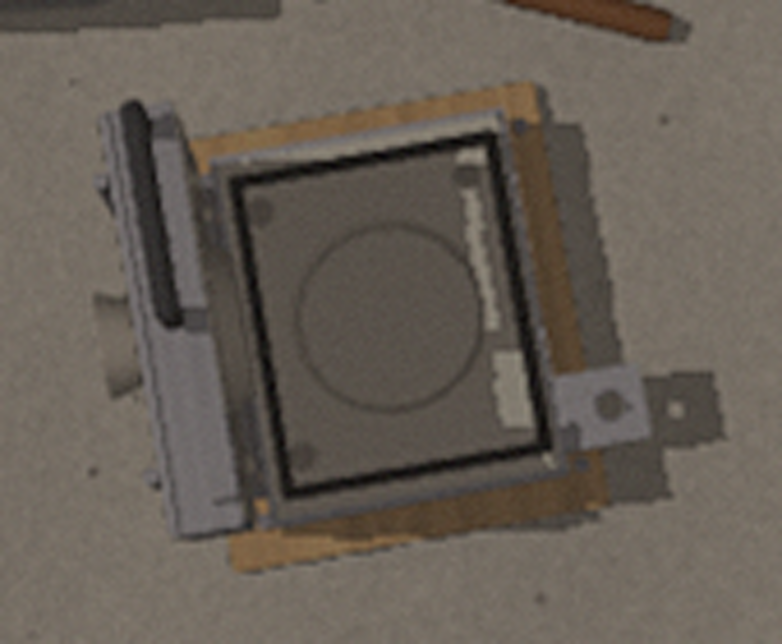

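View pics/sc0m.png

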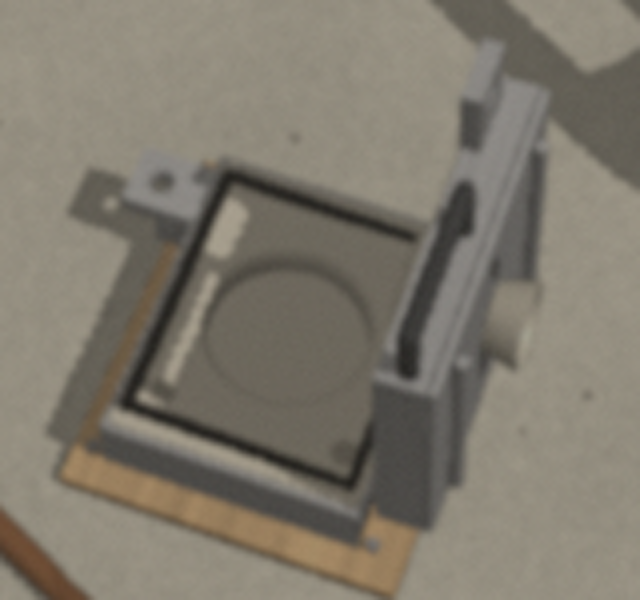

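View pics/top0r.png

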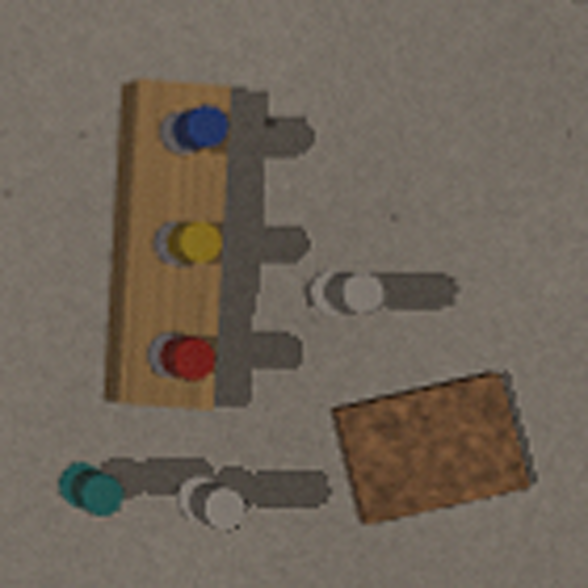

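View pics/sc0r.png

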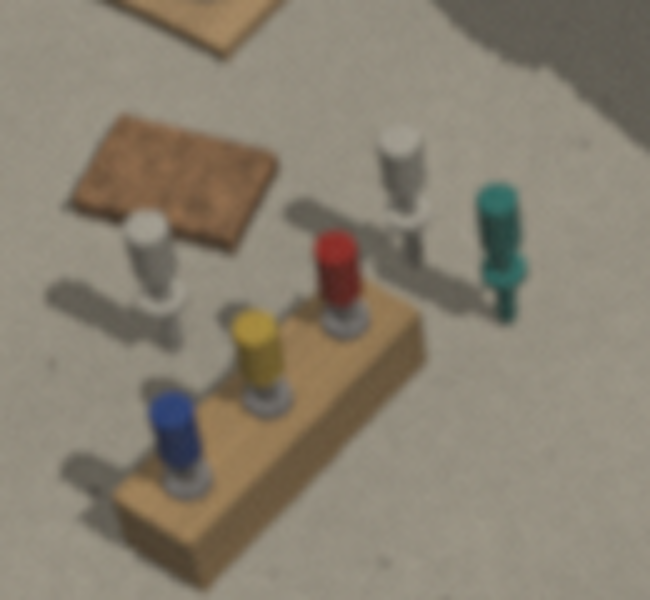

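```bash
cat > fit.py <<'E'
from h import *
from scipy.optimize import least_squares
ct,cs=cal('top0'),cal('scene0')
def T(X,Y): return (200+(X+.5)/4.6-.5,170+(Y+.5)/4.6-.5)
def S(X,Y): return (290+(X+.5)/4-.5,180+(Y+.5)/4-.5)
def up(p,q): x,y,z=p; return np.array([x*np.cos(q)+z*np.sin(q),y,z*np.cos(q)-x*np.sin(q)])
obs=[(ct,T(608,405),'f',(-.194,.068,0)),(cs,S(162,181),'f',(-.194,.068,0)),
(ct,T(133,110),'u',(-.201,-.090,.018)),(ct,T(170,318),'u',(-.201,0,.018)),
(cs,S(463,195),'u',(-.201,0,.018)),(cs,S(410,365),'u',(-.201,-.090,.018)),
(ct,T(502,112),'f',(-.166,-.1,0)),
(cs,S(110,408),'f',(-.166,-.1,0))]
def W(p,k,P):
    x,y,a,q=p
    P=np.array(P) if k=='f' else up(P,q)
    c,s=np.cos(a),np.sin(a)
    return np.array([x+c*P[0]-s*P[1],y+s*P[0]+c*P[1],.058+P[2]])
if __name__=='__main__':
    f=lambda p:np.concatenate([proj(c,W(p,k,P))[0]-np.array(uv) for c,uv,k,P in obs])
    r=least_squares(f,[.55,.08,1.5,1.6],loss='soft_l1'); print(r.x); print(np.round(f(r.x).reshape(-1,2),1))
    np.save('mould.npy',r.x)
    print('hole',W(r.x,'f',(-.194,.068,0)),'bar',W(r.x,'u',(-.201,-.045,.018)))
    print('hole tri',meet([ray(ct,*T(608,405)),ray(cs,*S(162,181))]))
    t=lambda X,Y:(400+(X+.5)/4.2-.5,220+(Y+.5)/4.2-.5); s=lambda X,Y:(200+(X+.5)/5-.5,90+(Y+.5)/5-.5)
    for n,a,b in(('red',(187,358),(336,243)),('yel',(202,242),(257,322)),('blu',(207,127),(173,402))):
        print(n,'top-of-knob tri',meet([ray(ct,*t(*a)),ray(cs,*s(*b))]),atz(ct,*t(*a),.107),atz(cs,*s(*b),.107))
    for n,u in(('bowla',(114,216)),('bowlb',(112,286)),('jar',(403,182)),('wh',(485,289)),('wh2',(453,340)),('turq',(423,337))): print(n,atz(ct,*u,.07))
E
python3 fit.py
```

```text
[0.57781562 0.13132021 1.77333955 1.48363464]
[[-0.1  0.3]
 [ 0.6 -0.4]
 [ 0.2  0.5]
 [-0.8 -2.1]
 [ 0.6 -1. ]
 [-0.3 -7.2]
 [-0.1 -1.1]
 [-2.1  3.9]]
hole [ 0.55023094 -0.07239303  0.058     ] bar [0.62180836 0.14079793 0.25980389]
hole tri (array([ 0.55130747, -0.07305137,  0.05679259]), [np.float64(0.0003598517379439914), np.float64(0.00035985173794396804)])
red top-of-knob tri (array([ 0.44690956, -0.33633528,  0.11101137]), [np.float64(0.0011166590051557262), np.float64(0.0011166590051557958)]) [ 0.44623423 -0.3363105   0.107     ] [ 0.44480019 -0.33981766  0.107     ]
yel top-of-knob tri (array([ 0.51014385, -0.34264043,  0.10858686]), [np.float64(0.0011261964702537915), np.float64(0.0011261964702539591)]) [ 0.5107469 -0.3440384  0.107    ] [ 0.50880783 -0.34250592  0.107     ]
blu top-of-knob tri (array([ 0.57461603, -0.34488963,  0.11083842]), [np.float64(0.0003819370800886882), np.float64(0.00038193708008874255)]) [ 0.57510006 -0.3461864   0.107     ] [ 0.57246814 -0.34684929  0.107     ]
bowla [0.63538442 0.45507523 0.07      ]
bowlb [0.46740072 0.44965731 0.07      ]
jar [ 0.74088223 -0.24138231  0.07      ]
wh [ 0.48611474 -0.44281185  0.07      ]
wh2 [ 0.36252401 -0.36700859  0.07      ]
turq [ 0.36733233 -0.29547693  0.07      ]
```

```bash
cat >> h.py <<'E'
def down(jx,jy):
    x=np.array([0,0,-1.]);y=np.array([jx,jy,0.]);y/=np.linalg.norm(y);z=np.cross(x,y)
    return R.from_matrix(np.c_[x,y,z]).as_rotvec()
E
python3 - <<'E'
from h import *; from fit import W,proj
m=np.load('mould.npy'); a=m[2]
from scipy.optimize import least_squares
import fit
obs=[o for i,o in enumerate(fit.obs) if i not in(5,7)]
f=lambda p:np.concatenate([proj(c,W(p,k,P))[0]-np.array(uv) for c,uv,k,P in obs])
r=least_squares(f,m); m=r.x; np.save('mould.npy',m); print(m,np.round(f(m).reshape(-1,2),1).tolist())
a=m[2]
bar=W(m,'u',(-.201,-.045,.018)); print('bar',bar)
for s in(1,-1):
    o=down(s*np.cos(a),s*np.sin(a)); j=manip.solve_ik(bar+[0,0,.08],o); print(s,o,j)
print(R.from_rotvec(manip.get_ee_rot()).as_matrix()); print(manip.camera('wrist')['mount'])
E
```

```text
[0.57722436 0.13077963 1.77746192 1.48295311] [[0.1, 0.2], [0.3, -0.5], [0.3, 0.8], [-0.5, -1.8], [0.4, -1.4], [-0.1, -1.1]]
bar [0.62120589 0.14030402 0.25980414]
1 [-0.16226264  1.56469878  0.16226264] [ 2.03443775e-01  3.59460924e-01  1.51900292e+00 -4.44089210e-16
  1.26312881e+00 -1.57401815e+00]
-1 [ 2.1125288  0.2190738 -2.1125288] [ 2.03443775e-01  3.59460924e-01  1.51900292e+00 -4.44089210e-16
  1.26312881e+00  1.56757451e+00]
[[-5.43804576e-04  4.33863680e-01  9.00978364e-01]
 [-1.09380324e-03  9.00977700e-01 -4.33864020e-01]
 [-9.99999254e-01 -1.22143029e-03 -1.53942978e-05]]
[[-2.44375787e-04 -2.97778493e-01  9.54634961e-01 -1.21065555e-01]
 [ 9.99999911e-01  2.56661921e-04  3.36049044e-04 -1.09538556e-03]
 [-3.45086621e-04  9.54634958e-01  2.97778404e-01 -7.57023132e-02]
 [ 0.00000000e+00  0.00000000e+00  0.00000000e+00  1.00000000e+00]]
```

```bash
python3 - <<'E'
from h import *; from fit import W
m=np.load('mould.npy'); a=m[2]
bar=W(m,'u',(-.201,-.045,.018)); o=down(np.cos(a),np.sin(a))
p=np.array(manip.get_position()); manip.servo_line(p+[0,0,.13],rate=.2)
manip.move_to(bar+[0,0,.10],o)
c=snap('wrist','w1'); c2=snap('scene','s1')
print(manip.get_time(),manip.get_position(),manip.get_contact_force())
print(proj(c,[W(m,'u',(-.201,y,.018)) for y in(-.09,-.045,0)]),proj(c,[W(m,'f',(-.194,.068,0)),W(m,'u',(-.194,.068,.012))]))
E
```

```text
3.0833 [0.62097512 0.14118647 0.35980693] [ 0.53078734 -0.21194835  0.62050515]
[[322.48383344 314.14029715]
 [322.57161202 252.24403707]
 [322.66839915 182.70276557]] [[148.83031957  97.28996932]
 [313.62512621  64.937107  ]]
```

View pics/w1.png

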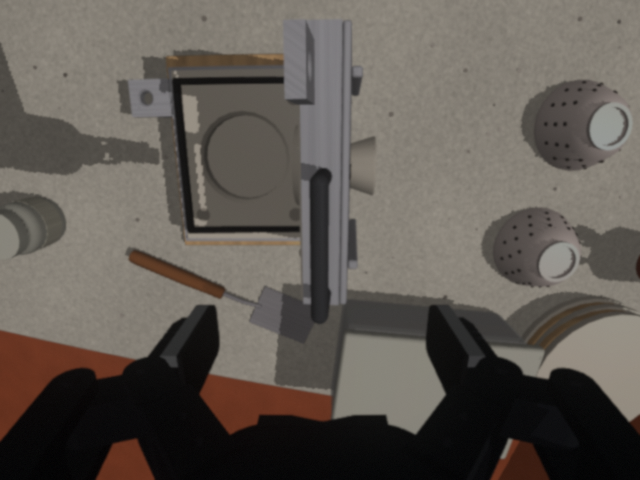

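```bash
python3 - <<'E'
from h import *; from fit import W
m=np.load('mould.npy'); a=m[2]
bar=W(m,'u',(-.201,-.045,.018))-.0015*np.array([np.cos(a),np.sin(a),0])
manip.command_gripper(.044,25)
manip.servo_line(bar+[0,0,.003],rate=.08)
print(manip.get_contact_force())
manip.command_gripper(.0,25)
print(manip.get_width(),manip.get_contact_force(),manip.get_time())
c=snap('wrist','w2');snap('scene','s2')
E
```

```text
[-0.338422   -0.0848456   0.30584311]
0.01091745374513004 [-1.08374214 -0.02611403  3.00416988] 5.3167
```

View pics/w2.png

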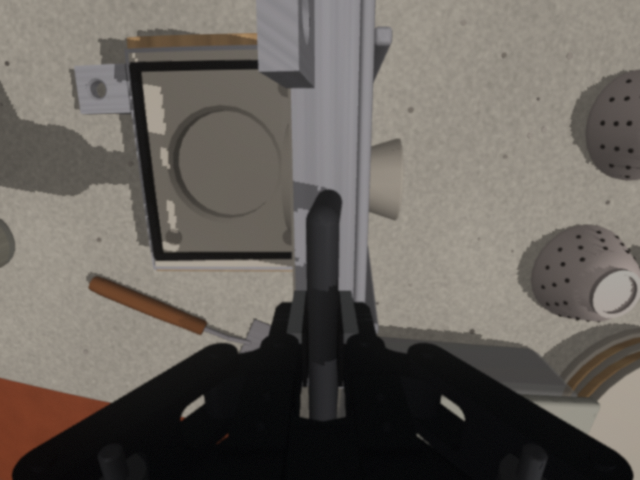

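```bash
python3 - <<'E'
from h import *; from fit import W
m=np.load('mould.npy').copy()
def tgt(q):
    mm=m.copy(); mm[3]=q; return W(mm,'u',(-.201,-.045,.018))+[0,0,.003]
q0=m[3]-.0015/.2
off=np.array(manip.get_position())-tgt(q0); print('off',off)
n=20
for i,q in enumerate(np.linspace(q0,.30,n)[1:]):
    manip.servo_line(tgt(q)+off*(1-(i+1)/n),rate=.1)
    F=np.array(manip.get_contact_force())
    if i%3==0: print(round(q,2),F.round(1),round(manip.get_width(),4))
    if np.linalg.norm(F)>30: print('stop',q,F);break
print(manip.get_time(),manip.get_position()); snap('scene','s3')
crop('s3',250,150,450,330,'s3c',4)
E
```

```text
off [1.31854373e-04 9.00775496e-05 4.47012522e-04]
1.41 [-0.7 -0.3  4.8] 0.011
1.23 [ 0.4 -1.   2.4] 0.0109
1.04 [ 2.7 -1.  -0.6] 0.011
0.86 [ 3.7 -1.  -1.4] 0.0109
0.67 [ 5.2 -1.7 -0.5] 0.0111
0.49 [ 5.8 -1.7 -1.9] 0.0109
0.3 [ 5.8 -3.7 -1.4] 0.0108
10.6417 [ 0.66011816 -0.04453349  0.13518126]
```

View pics/s3c.png

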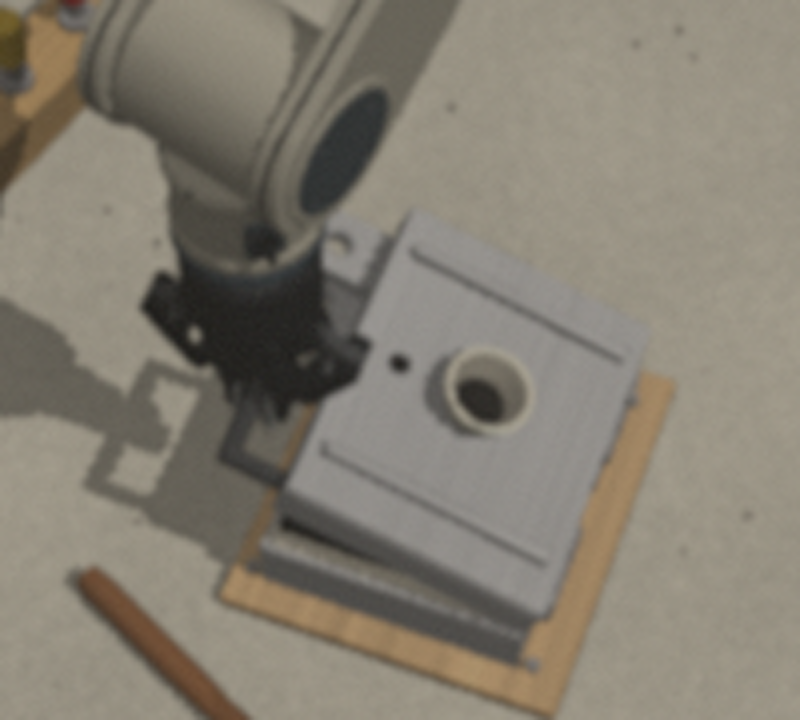

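Works well; lid is at about 0.3 and held. Lower slowly to the seal.

```bash
python3 - <<'E'
from h import *; from fit import W
m=np.load('mould.npy').copy()
def tgt(q):
    mm=m.copy(); mm[3]=q; return W(mm,'u',(-.201,-.045,.018))+[0,0,.003]
for q in list(np.arange(.25,.07,-.05))+[.06,.05,.042,.035]:
    manip.servo_line(tgt(q),rate=.05)
    F=np.array(manip.get_contact_force()); print(round(q,3),F.round(1),round(manip.get_position()[2],4))
    if F[2]>6: break
manip.hold(.2)
manip.command_gripper(.022); manip.hold(.3)
print(manip.get_width(),manip.get_contact_force(),manip.get_time())
p=np.array(manip.get_position()); manip.servo_line(p+[0,0,.13],rate=.15)
# wrist look at the upper lug: move camera over hole
snap('wrist','w4');snap('scene','s4');snap('top','t4'); print(manip.get_time())
E
```

```text
0.25 [ 6.3 -5.1 -1.8] 0.126
0.2 [ 5.6 -5.7 -2.4] 0.1165
0.15 [ 6.7 -6.9 -1.4] 0.1068
0.1 [ 7.5 -6.6 -1.8] 0.097
0.06 [ 7.4 -7.2 -1.8] 0.089
0.05 [ 6.5 -8.2 -3.5] 0.0871
0.042 [ 6.  -8.3 -1.7] 0.0856
0.035 [ 6.2 -8.1 -2.4] 0.0842
0.021901034120368867 [-0.45903649 -0.21766856  0.24564654] 13.9167
15.0833
```

View pics/w4.png

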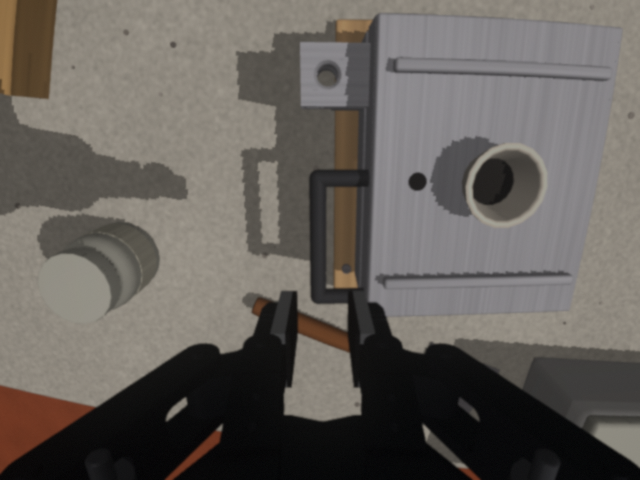

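View pics/s4.png

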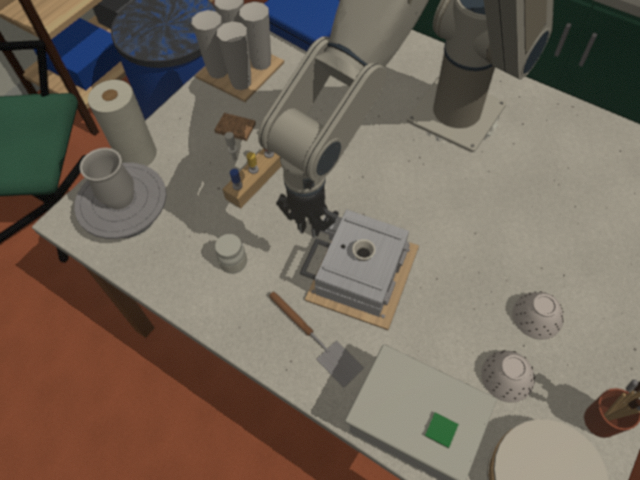

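```bash
python3 - <<'E'
from h import *
crop('w4',290,30,390,120,'w4c',6); crop('t4',300,220,370,290,'t4c',8)
a=cv2.imread('pics/w4c.png');b=cv2.imread('pics/t4c.png');h=max(a.shape[0],b.shape[0])
a=cv2.copyMakeBorder(a,0,h-a.shape[0],0,0,0);b=cv2.copyMakeBorder(b,0,h-b.shape[0],0,0,0)
print(a.shape);x=np.hstack([a,b]);print(x.shape);cv2.imwrite('pics/c4.png',cv2.resize(x,None,fx=.69,fy=.69))
E
```

```text
(560, 600, 3)
(560, 1160, 3)
```

View pics/c4.png

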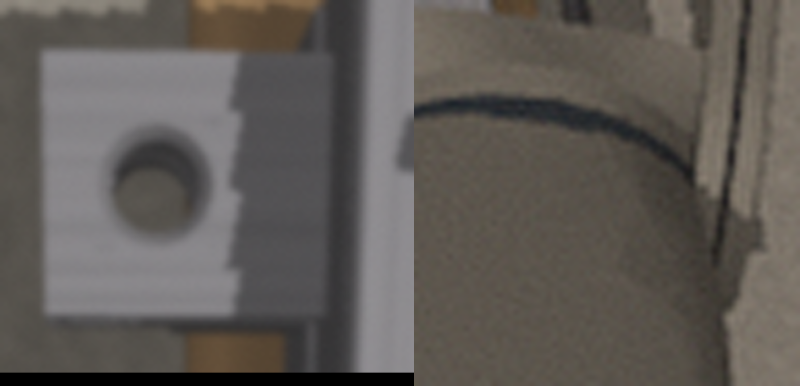

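```bash
python3 - <<'E'
from h import *; from fit import W
m=np.load('mould.npy').copy(); a=m[2]
c=cal('w4'); h=atz(c,327.2,73.9,.077); m[3]=.035; print('hole',h,'model',W(m,'u',(-.194,.068,.012)))
o=down(np.cos(a),np.sin(a))
manip.command_gripper(.045)
manip.move_to([.4465,-.338,.215],o)
c=snap('wrist','w5'); print(manip.get_time(),proj(c,[[.4465,-.338,.107],[.4465,-.338,.045]]))
E
```

```text
hole [ 0.55100664 -0.07652796  0.077     ] model [ 0.55036915 -0.07251833  0.07678126]
16.8167 [[323.43920957 246.76486598]
 [323.21454228 223.44633957]]
```

View pics/w5.png

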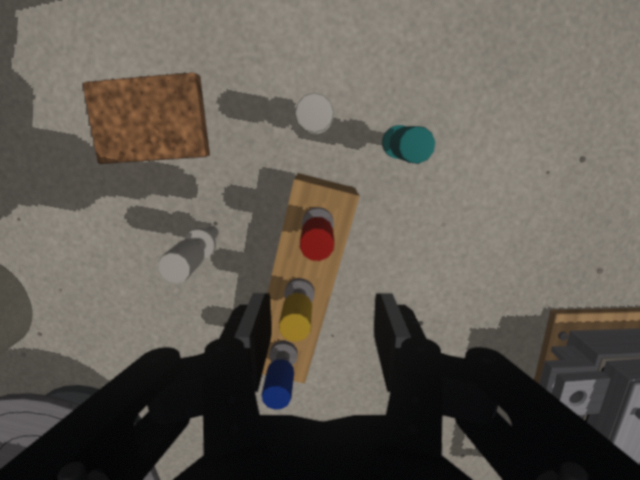

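```bash
python3 - <<'E'
from h import *
crop('w5',270,190,370,270,'w5c',8)
c=cal('w5'); print(atz(c,317.5,240,.107)); print(np.array(c['cam_to_world'])[:3,3])
E
```

```text
[ 0.44268068 -0.34284707  0.107     ]
[ 0.37267641 -0.35434795  0.33615395]
```

View pics/w5c.png

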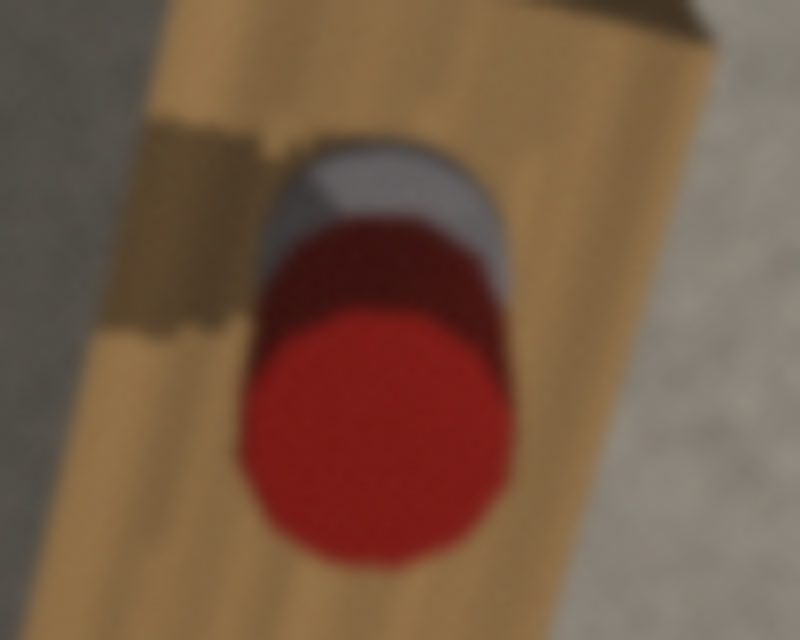

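```bash
python3 - <<'E'
from h import *
manip.command_gripper(.05)
manip.servo_line([.445,-.3405,.094],rate=.12)
print(manip.get_contact_force()); manip.command_gripper(0,30)
print('closed',manip.get_width(),manip.get_contact_force(),manip.get_torque(),manip.get_position(),manip.get_time())
snap('wrist','w6');snap('top','t6'); snap('scene','s6')
E
```

```text
[ 0.65392576 -0.45776414 -0.16145414]
closed 0.02315604552406126 [-0.57104656 -0.05286891  4.34411899] [ 0.03289395  0.0451509  -0.01023472] [ 0.44544419 -0.34080984  0.09471392] 18.5417
```

View pics/w6.png

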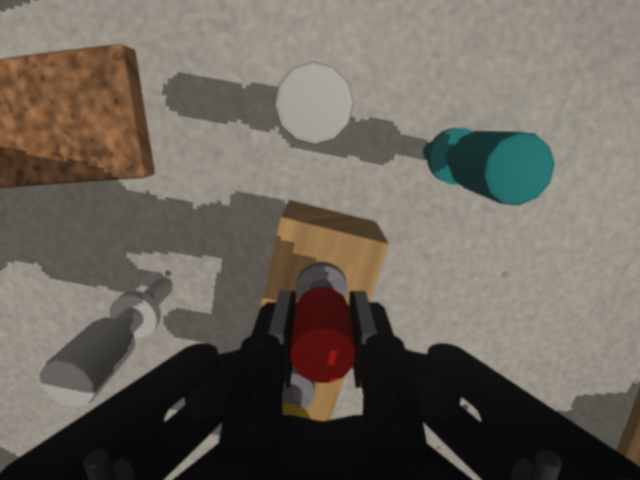

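```bash
python3 - <<'E'
from h import *
m=np.load('mould.npy'); a=m[2]
c=cal('w6'); print('knobtop',atz(c,323,356,.107))
manip.command_gripper(0,70); print(manip.get_width())
p=np.array(manip.get_position()); manip.servo_line(p+[0,0,.165],rate=.2)
print(manip.get_width(),manip.get_contact_force())
H=np.array([.5507,-.0742])
for s in(1,-1):
    o=down(-s*np.sin(a),s*np.cos(a)); print(s,o,manip.solve_ik([*H,.26],o))
j=manip.get_joint_positions(); print(j)
snap('wrist','w7')
print(manip.get_time())
E
```

```text
knobtop [ 0.44564379 -0.34149834  0.107     ]
0.022186454154489773
0.02224824276272011 [-0.2898688   0.00717672 -1.53284304]
1 [-1.35980028  1.10427079  1.35980028] None
-1 [ 1.0556137   1.29988389 -1.0556137 ] [-1.55348006e-01  3.13933470e-01  1.77892065e+00 -4.44089210e-16
  1.04873853e+00 -3.62013600e-01]
[-6.74390270e-01  3.23014206e-01  1.76960218e+00 -1.68407202e-05
  1.05130547e+00 -2.45181609e+00]
19.9333
```

View pics/w7.png

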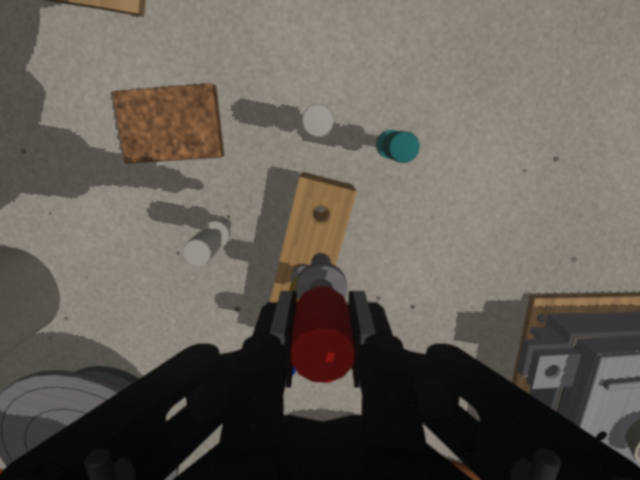

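```bash
python3 - <<'E'
from h import *
m=np.load('mould.npy'); a=m[2]
c=cal('w7'); print('rackhole',atz(c,320.5,213,.045))
o=down(np.sin(a),-np.cos(a)); H=np.array([.5507,-.0742])
manip.move_to([*H,.26],o)
snap('wrist','w8'); 
manip.servo_line([*H,.190],rate=.12)
c=snap('wrist','w9'); snap('scene','s9'); print(manip.get_time(),manip.get_position(),manip.get_contact_force())
print(proj(c,[[*H,.077],[*manip.get_position()[:2],.1]]))
c=cal('w9')
E
```

```text
rackhole [ 0.44488221 -0.34253207  0.045     ]
22.6333 [ 0.5513895  -0.07433383  0.19094543] [ 0.14905526  0.07153001 -1.25556551]
[[321.9839856  243.38502942]
 [323.0448599  255.03790683]]
```

View pics/w8.png

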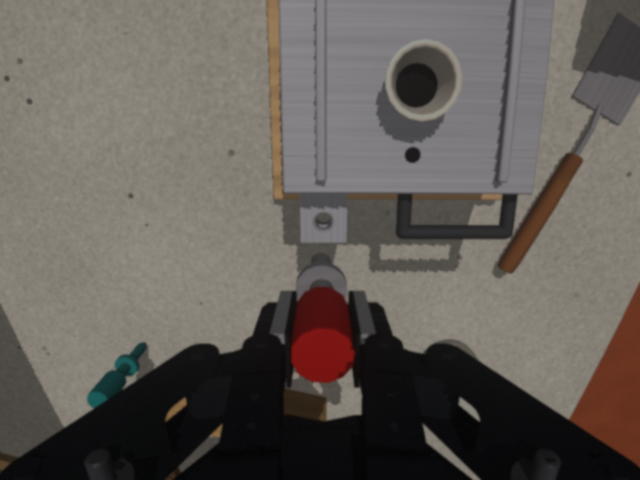

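View pics/w9.png

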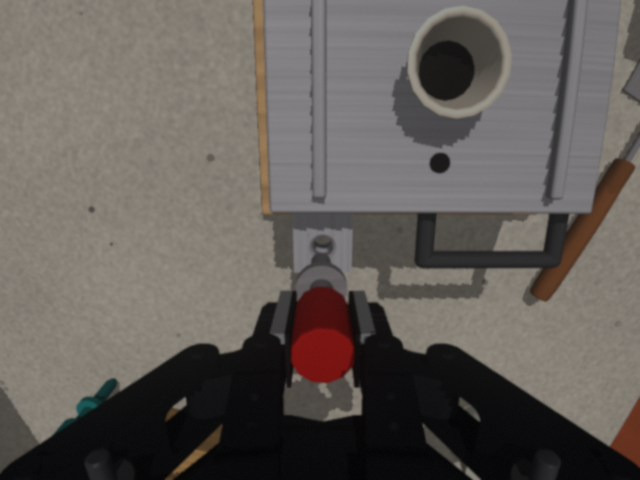

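View pics/s9.png

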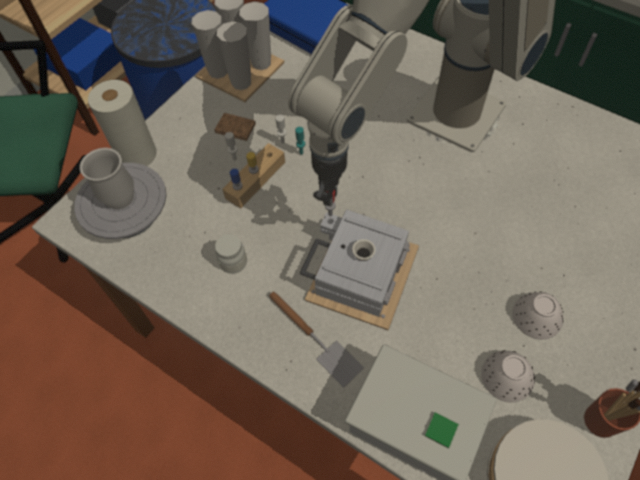

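```bash
python3 - <<'E'
from h import *
crop('w9',282,215,362,275,'w9c',10)
E
```

```text
(no output)
```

View pics/w9c.png

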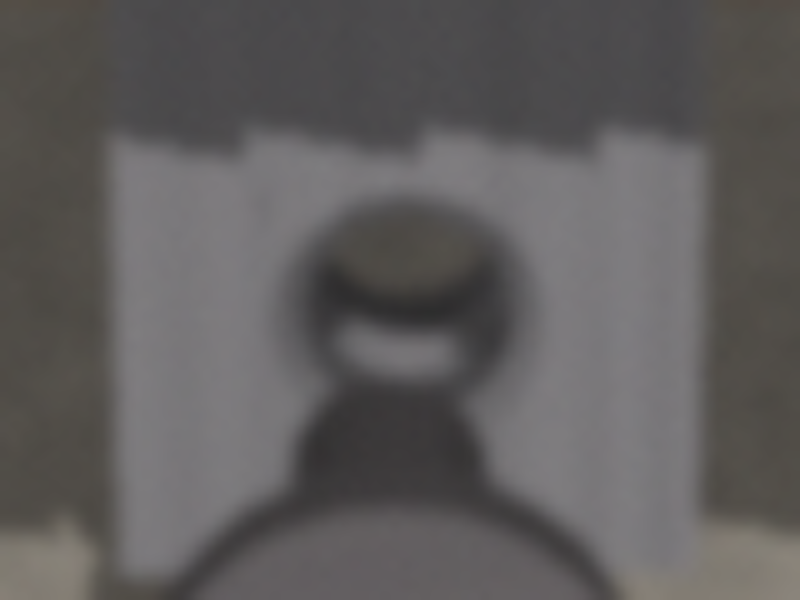

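```bash
python3 - <<'E'
from h import *
m=np.load('mould.npy'); a=m[2]
ty=np.array([np.sin(a),-np.cos(a)]); tz=np.array([-np.cos(a),-np.sin(a)])
tz=np.cross([0,0,-1],[*ty,0])[:2]
c=cal('w9'); P=np.array([.5513895,-.07433383])
h=atz(c,322.3,245.7,.077)[:2]; print(h,'rel tool y,z mm',(h-P)@ty*1e3,(h-P)@tz*1e3)
t=atz(c,320.7,257,.1012)[:2]; print(t,(t-P)@ty*1e3,(t-P)@tz*1e3)
crop('w8',290,190,360,280,'w8c',6); c=cal('w8')
E
```

```text
[ 0.55125256 -0.07578169] rel tool y,z mm -0.43112707289856805 1.3889545280389513
[ 0.55014207 -0.07547698] -1.455458927518805 0.8628534918297119
```

View pics/w8c.png

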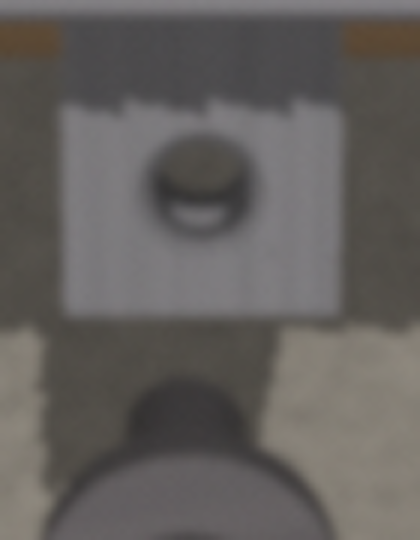

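```bash
python3 - <<'E'
from h import *
m=np.load('mould.npy'); a=m[2]
ty=np.array([np.sin(a),-np.cos(a)]); tz=np.cross([0,0,-1],[*ty,0])[:2]
P=np.array([.5513895,-.07433383])+.0012*ty+.0007*tz
# compensate steady offset commanded vs actual
cmd=P-(np.array([.5513895,-.07433383])-np.array([.5507,-.0742]))
manip.servo_line([*cmd,.1875],rate=.05)
for z in np.arange(.171,.1240,-.004):
    manip.servo_line([*cmd,z],rate=.06)
    F=np.array(manip.get_contact_force()); p=np.array(manip.get_position()); print(round(z,4),F.round(1),(p-[*P,0]).round(4),round(manip.get_time(),1))
    if abs(F[2])>12 or np.hypot(*F[:2])>12: break
snap('wrist','w10');snap('scene','s10')
E
```

```text
0.171 [ 0.6 -0.  -0.1] [-0.0011  0.0002  0.1703] 23.3
0.167 [-0.6  0.1 -1.6] [-0.0008  0.0002  0.1668] 23.6
0.163 [-0.1  0.7 -2.1] [-0.0009  0.0002  0.1628] 23.8
0.159 [-0.2  0.1 -1.9] [-0.0009  0.0002  0.1587] 24.1
0.155 [-0.  -0.2 -2. ] [-0.0009  0.0002  0.1547] 24.3
0.151 [-0.3  0.3 -1.6] [-0.0009  0.0002  0.1507] 24.6
0.147 [-0.3 -0.4 -1.4] [-0.0009  0.0002  0.1467] 24.8
0.143 [-0.5  1.  -0.6] [-0.0009  0.0002  0.1427] 25.1
0.139 [-0.4  0.8 -1.7] [-0.0009  0.0002  0.1387] 25.3
0.135 [ 0.5  0.5 -1.5] [-0.0009  0.0002  0.1347] 25.6
0.131 [ 0.6  0.4 -1.5] [-0.0009  0.0002  0.1307] 25.8
0.127 [-0.7  0.9 -1.1] [-0.0008  0.0002  0.1268] 26.1
```

View pics/w10.png

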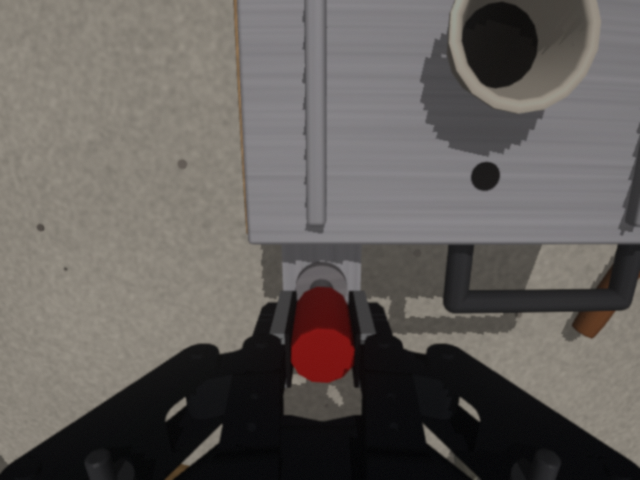

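```bash
python3 - <<'E'
from h import *
p0=[.5507+.5514-.5514,0]
m=np.load('mould.npy'); a=m[2]
ty=np.array([np.sin(a),-np.cos(a)]); tz=np.cross([0,0,-1],[*ty,0])[:2]
cmd=np.array([.5507,-.0742])+.0012*ty+.0007*tz
for z in np.arange(.126,.110,-.001):
    manip.servo_line([*cmd,z],rate=.02); manip.hold(.1)
    F=np.array(manip.get_contact_force()); p=np.array(manip.get_position()); print(round(z,4),F.round(1),p.round(4),round(manip.get_width(),4),round(manip.get_time(),1))
    if abs(F[2])>17 or np.hypot(*F[:2])>12: break
snap('wrist','w11');snap('scene','s11'); crop('s11',290,150,430,280,'s11c',5)
E
```

```text
0.126 [-0.6 -0.6 -0.1] [ 0.5521 -0.0747  0.1261] 0.0225 26.5
0.125 [ 0.9 -0.6  1. ] [ 0.5521 -0.0747  0.1251] 0.0222 26.9
0.124 [ 0.8 -1.3  1.6] [ 0.5521 -0.0747  0.124 ] 0.0224 27.2
0.123 [-0.7 -1.5  2.4] [ 0.5521 -0.0747  0.123 ] 0.0222 27.6
0.122 [-1.1 -3.1  4. ] [ 0.5521 -0.0747  0.1221] 0.0224 27.9
0.121 [-0.4 -3.6  4. ] [ 0.5521 -0.0748  0.1211] 0.0227 28.3
0.12 [-1.1 -4.6  5. ] [ 0.5521 -0.0748  0.1202] 0.0224 28.6
0.119 [-4.3 -3.5 11.6] [ 0.5522 -0.0749  0.1197] 0.0223 29.0
0.118 [-7.8 -4.1 19.5] [ 0.5522 -0.075   0.1196] 0.0223 29.3
```

View pics/s11c.png

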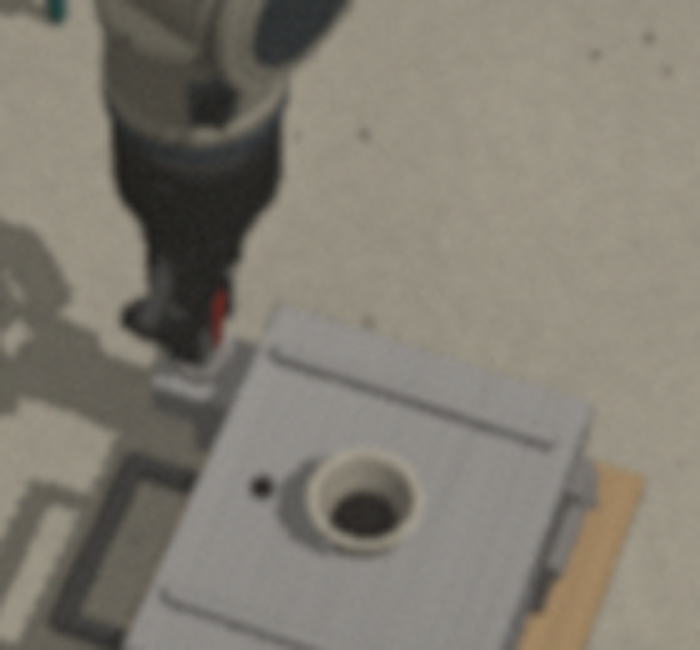

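View pics/w11.png

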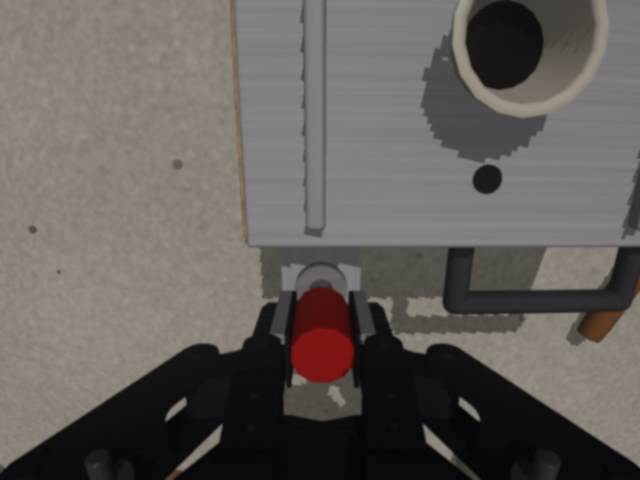

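```bash
python3 - <<'E'
from h import *
m=np.load('mould.npy'); a=m[2]
ty=np.array([np.sin(a),-np.cos(a)]); tz=np.cross([0,0,-1],[*ty,0])[:2]
cmd=np.array([.5507,-.0742])+.0012*ty+.0007*tz
manip.servo_line([*cmd,.1175],rate=.01)
for _ in range(3):
    manip.hold(.5); print(np.round(manip.get_contact_force(),1),np.round(manip.get_position(),4),manip.get_width(),manip.get_time())
c=snap('wrist','w12')
manip.sign_off()
E
```

```text
[-8.5 -4.  25.2] [ 0.5523 -0.075   0.1195] 0.02235091923941186 30.1583
[-7.6 -3.4 24.6] [ 0.5523 -0.075   0.1195] 0.022753739186786456 30.6583
[-8.6 -3.7 24.3] [ 0.5523 -0.075   0.1196] 0.022609216242545346 31.1583
the job is handed in; nothing more can be done
```

The mould is shut and pinned, and I handed the job in at about 31 s with the arm still pressing the knob down at about 24 N.

- **Lid:** I held the top half by its bar and lowered it along its arc onto the rubber seal, then let go. It was within about a millimetre of resting there, so it did not fall shut.
- **Pin:** I took the red-knobbed pin from the rack. It went down through both lugs with no noticeable contact force until its collar met the upper lug.
- **Shut:** Pressing down on the pin, the tool stopped moving at 0.1196 m. The collar on a fully shut mould should put it at 0.1197 m. The force rose sharply there, and the pin did not visibly slip in the jaws.

**Disagreements:** The cameras differed by up to 7 mm on the red pin and 4 mm on the hole. I settled the insertion by comparing pin foot and hole in the same wrist picture. About 9 N of sideways force remains on the pin while pressing.

**Not checked:** I took no closing picture of the other pins, bowls, jar, pad or scraper, but the arm did not touch them in any picture I viewed. Fully shut is judged from height and force, not from a view of the gap.

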